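# Level the glass grinder: lever up its front edge and pack the bare foot

## Task

The glass grinder has lost the rubber pad of its front foot and leans forward. Lever its front edge up with the pry bar over the fulcrum stand, catch the handle under the stand's hook and let go so that the machine stays up, then slip the packing plate under the bare foot. Unhook the bar so that the machine comes down level on the plate, draw the bar out and lay it flat on the bench touching neither machine nor stand; do not shove the machine about or disturb the glass tile, tape roll or frit jar.

Things in the scene. Friction and masses are not known exactly. Their poses are not given: they have to be found in the camera images.
- flat_lap: Flat-lap glass grinder, 5 kg, loose: grey plate 230 (x) x 190 x 16 mm on 3 feet, with a round splash pan, lap disc, and a motor box at the back with a water pipe (165 mm high). Origin at bench height below it when level; x to its back, z up. Plate: x -100 to +130, underside z = 33.5; pan from x = -76. Rear feet at x = +100, y = +-80. It leans forward 0.046 rad at first, 0 when level.
- lap_foot (a point): Lowest point of the bare front stud (24 mm diameter, domed end), 25 mm behind the plate's front edge, half-way across; axes as flat_lap. On the bench at first; 8 mm up when the machine is level.
- lap_edge (a point): Point on the lower front edge of the machine's plate, 68 mm right of the middle, about where the bar's blade goes under; 24 mm above the bench at first. Axes as flat_lap.
- lever_stand: Grey steel fulcrum stand screwed to the bench in front of the machine, right of the stud. Origin on the bench below the fulcrum; x points to the machine (front edge about 30 mm ahead), y left. Base plate 5 mm thick, x -86 to +23, y -36 to +30 mm.
- fulcrum_top (a point): Middle of the top line of the stand's fulcrum: a round bar along y, radius 6 mm, from y = -28 to +28, its top 19 mm above the bench. Axes as lever_stand.
- hook_arm (a point): On the underside of the stand's hook arm, 60 mm behind the fulcrum and 21.5 mm above the bench, in line with the fulcrum's middle. The arm (14 mm along x, 8 thick) starts at a post whose left face is 13 mm to the right of this point and ends 7 mm to the left of it: the handle goes down left of the arm and swings right under it. Axes as lever_stand.
- bar_handle (a point): Centre of the straight handle (128 x 20 x 10 mm) of the dark steel pry bar, 0.28 kg, loose. Axes: x towards the blade, y across, z up while the handle lies flat. From the bend, 64 mm ahead, the blade is cranked up 0.38 rad: 78 mm long, 20 wide, 10 thick, tapering to 4 at the tip. A 3 mm stop bead under it, 9 to 14 mm from the bend, sits just behind the fulcrum in use.
- bar_tip (a point): Underside of the bar's blade tip; axes as bar_handle. The fulcrum bears on the blade 56 mm from it (22 mm from the bend). The blade enters sloping down 0.13 rad, tip about 26 mm under the plate's edge; about 10 N on the handle lifts the machine. With the handle under the arm and let go, the load holds it there: blade up 0.36 rad, handle nearly level, stud 12 mm up.
- plate_centre (a point): Centre of the hardwood packing plate, 110 (x) x 36 (y) x 8 mm, 0.03 kg, loose, flat on the bench. x along its length, z up. It goes under the stud end-on, from the front.
- packing_plate: The packing plate; origin at the centre of its underside.
- pry_bar: The pry bar; origin under the bend, in the plane of the handle's underside; axes as bar_handle.
- glass_tile: Bystander: dark red glass tile 54 x 54 x 10 mm; origin at the centre of its underside.
- tape_roll: Bystander: roll of black tape, 58 mm diameter, 19 mm high, lying flat; origin at the centre of its underside.
- frit_jar: Bystander: screw-lid jar 44 mm wide, 52 mm high; origin at the centre of its underside.
Mind the look-alikes: they are no part of the job. There is more than one size of the packing_plate; the job needs the larger.

How it is judged (in metres and radians):
On the way, in this order (a step that is already met when the one before it is completed fails the run):
1. the bar holds the front stud at least 9.5 mm off the bench, with its handle under the hook arm, and the robot does not touch it (height (world z) of lap_foot above 0.0095 m and contact force between pry_bar and flat_lap above 2 N and contact force between pry_bar and lever_stand above 2 N and z of bar_handle in the frame of hook_arm below 0 m and y of bar_handle in the frame of hook_arm between -0.015 and 0.015 m and contact force between each of the arm, the fingers and pry_bar below 0.1 N), for 0.3 s.
2. the packing plate lies under the raised stud (x of lap_foot in the frame of plate_centre between -0.049 and 0.049 m and y of lap_foot in the frame of plate_centre between -0.014 and 0.014 m and height (world z) of lap_foot above 0.007 m and height (world z) of plate_centre below 0.009 m), for 0.2 s.
At the end, for the whole second after the job is handed in: Machine level within 0.015 rad, its stud standing on the packing plate (stud's point at least 4 mm inside the plate's sides, 6 mm inside its ends); bar at rest flat on the bench, touching neither machine nor stand, its tip not under the machine's plate (x of lap_foot in the frame of plate_centre between -0.049 and 0.049 m and y of lap_foot in the frame of plate_centre between -0.014 and 0.014 m and height (world z) of lap_foot between 0.0065 and 0.0105 m and contact force between flat_lap and packing_plate above 3 N and angle between flat_lap's own z axis and vertical below 0.015 rad and contact force between pry_bar and flat_lap below 0.05 N and contact force between pry_bar and lever_stand below 0.05 N and height (world z) of bar_handle between -0.005 and 0.015 m and angle between bar_handle's own z axis and vertical below 0.12 rad and (x of bar_tip in the frame of flat_lap below -0.1 m or x of bar_tip in the frame of flat_lap above 0.13 m or y of bar_tip in the frame of flat_lap below -0.095 m or y of bar_tip in the frame of flat_lap above 0.095 m) and linear speed of each of flat_lap, pry_bar below 0.01 m/s).
It fails at once if the machine is shoved more than 30 mm (distance of flat_lap from where it was at the start of the episode above 0.03 m).
It fails at once if the glass tile, tape roll or frit jar is moved more than 25 mm or tipped (distance of any of glass_tile, tape_roll, frit_jar from where it was at the start of the episode above 0.025 m or angle between any of glass_tile, tape_roll, frit_jar's own z axis and vertical above 0.3 rad).
It also fails if it takes over 72 s, if anything falls off the work surface, if the arm or the gripper's body presses on something with over 40 N, if the wrist force passes 120 N, or if a joint passes its speed limit or range.

## Robot

A 6-joint arm with a two-finger parallel gripper is mounted at the origin on a cart in front of the work surface, level with it; the furniture and walls round the work are solid. World frame = base frame: x ahead of the robot, y to its left, z up, the work surface at z = 0. Lengths are in m, angles in degrees, forces in N, time in s.
With the tool pointing down it reaches from about 0.4 to 0.825 m from the base axis. Payload 7 kg.
Tool frame: the origin (TCP) lies between the finger pads; the fingertips stand 19 mm ahead of it and the grasp point (between the pads) is the TCP; z points along the fingers, y is the line along which they close (so a half turn about z gives the same grasp; the last joint's range is limited). The gripper opens to 88 mm and grips with 3 to 60 N. Pads are 19 mm wide; open, the fingers measure 130 mm over their backs; the gripper's body (78 mm by 193 mm) begins 47 mm behind the grasp point.
Start: joints at [86.637, 20.546, 0.682, 0, -70.136, -16.507], TCP at [0.229, 0.635, 0.246] pointing down, gripper open.
Joint ranges: [-176.03, 176.03], [-82.01, 121.73], [-58.28, 71.71], [-173.87, 95.51], [-174.79, -0.11], [-173.66, 173.66]. Speed limits (degrees/s): [136.94, 136.94, 172.46, 180, 180, 180].

## Interface

Orientations are given as [roll, pitch, yaw] about the fixed x, y, z axes, in that order (R = Rz(yaw) Ry(pitch) Rx(roll)).
In Python, from plant import r gives the robot as it stands. The module is installed in compiled form; this text tells all that it offers.
- The arm moves only by the shell command python3 -m pendant 'ROWS' [OPENING] [FORCE]. ROWS is JSON, a list of rows, each a list of 6 numbers: the shift along the tool's x, y, z in mm, then the turn, a rotation vector about the tool's x, y, z in rad. In form: [[tx, ty, tz, wx, wy, wz], ...]. A call has 1 to 20 rows; each row is the pose to reach, as a shift and turn from the pose commanded when the call began, along the tool's axes at that moment; what a row does not reach only later rows make up. A row lasts 1/8 s, in which the tool goes at most 62.5 mm and 10.7 degrees, less where a joint would pass 70% of its speed; a pose out of reach is approached as far as the arm can. A call with a gripper value outside its range is refused whole. OPENING is the finger opening in mm, from 0 to 87.6, set as the call begins (- or left out, the last holds). The fingers move at their own pace and stop on an object; FORCE is the grip in N (left out, the last holds). Time passes only in rows, so rows that repeat a pose let the fingers close. It gives the time, the measured TCP pose, the force, the opening and the grip force at its end, in the units of the state.
- r.get_state(): the state, without advancing time (a new reading comes with each control period).
- r.capture(name): name is "scene" or "side" or "wrist"; returns the picture (400x640x3 uint8, red, green, blue); there is no depth.
- r.camera_params(name): a dict with "mtx" (3x3 intrinsics, pixels), "rvec" (rotation vector, rad) and "tvec" (3), from world to camera coordinates, as OpenCV has them; the wrist camera has in their place "mount" (4x4, takes a point from camera to tool coordinates, whose origin is the TCP and whose axes are the flange's). Camera axes: x right, y down, z forward; pixel columns grow to the right and rows downward; lengths in m; the calibration is good to about 2 mm. A picture is of the moment at which its call begins: read the wrist's pose just before it. camera_params takes no time and is no camera call.
- r.close_job(): hands the job in; it is judged then, once.
The state is a dict: "time_s": time; "joints": joint angles; "qd": joint speeds; "joint_torque": joint torques, N m; "tcp_pos": TCP position; "eef_rot": TCP orientation; "contact_force": force on the tool from outside, world axes, zero at the start; "moment": the same for the moment, N m; "gripper_width": finger opening in m; "gripper_force": force on a finger pad.
Only numpy, scipy, OpenCV 4.12 (cv2) and the standard library are available. Lean on these libraries where they do the work, as an engineer would, in place of code of your own. Each camera call takes 0.05 s, during which the arm holds its last target. There are 200 camera calls.

## Working session

There is one attempt and no reset: what is moved stays moved. The work goes in short steps, Python scripts to look and compute and a shell command to move; the robot and the scene stay as the last step left them, time stands still between calls to the robot, and variables do not carry over. Pictures are saved under pics/ and viewed, at most 14 in all, crops included, and the job is handed in when it is done.

```bash
mkdir -p pics
python3 - <<'E'
from plant import r
import cv2,numpy as np
s=r.get_state();print(s)
for n in("scene","side","wrist"):
    p=r.camera_params(n);print(n,p)
    im=r.capture(n);np.save(f"pics/{n}0.npy",im);cv2.imwrite(f"pics/{n}0.png",cv2.cvtColor(im,cv2.COLOR_RGB2BGR))
a=[cv2.imread(f"pics/{n}0.png") for n in("scene","side")]
E
```

```text
{'time_s': 0.0, 'joints': array([ 8.66372858e+01,  2.05918181e+01,  6.32453472e-01, -2.08624817e-02,
       -7.01350360e+01, -1.65066532e+01]), 'qd': array([-0.00416132,  0.01309358,  0.11283314,  0.00108659, -0.10140792,
       -0.07100495]), 'joint_torque': array([ 4.28449739e-04, -5.82712626e+01,  2.93059981e+01,  6.99729100e+00,
        7.09085565e-03, -1.57884360e-04]), 'tcp_pos': array([0.22928185, 0.6343693 , 0.24460597]), 'eef_rot': array([ 1.79903917e+02, -8.02088093e-03, -1.98764660e+01]), 'contact_force': array([ 0.86364242, -1.65479227,  0.12648435]), 'moment': array([-0.02577461, -0.00799228,  0.02267657]), 'gripper_force': 0.0, 'gripper_width': 0.08775554404077056}
scene {'mtx': array([[361.8023876 ,   0.        , 316.79369678],
       [  0.        , 361.8023876 , 198.16663498],
       [  0.        ,   0.        ,   1.        ]]), 'rvec': array([ 1.15785376, -2.05002113,  1.17180249]), 'tvec': array([0.26795647, 0.28499455, 0.44675124])}
side {'mtx': array([[496.44447005,   0.        , 317.81450184],
       [  0.        , 496.44447005, 196.5698838 ],
       [  0.        ,   0.        ,   1.        ]]), 'rvec': array([ 0.16879601, -2.74281386,  1.41983119]), 'tvec': array([0.56489448, 0.09622208, 1.19540222])}
wrist {'mtx': array([[328.24217752,   0.        , 312.8497107 ],
       [  0.        , 328.24217752, 202.64180272],
       [  0.        ,   0.        ,   1.        ]]), 'mount': array([[-5.12864156e-05, -9.69081084e-01, -2.46742476e-01,
         6.66618843e-02],
       [ 9.99999561e-01,  1.81084073e-04, -9.19061633e-04,
         6.04836015e-04],
       [ 9.35326377e-04, -2.46742415e-01,  9.69080650e-01,
        -1.39081939e-01],
       [ 0.00000000e+00,  0.00000000e+00,  0.00000000e+00,
         1.00000000e+00]])}
```

View pics/scene0.png

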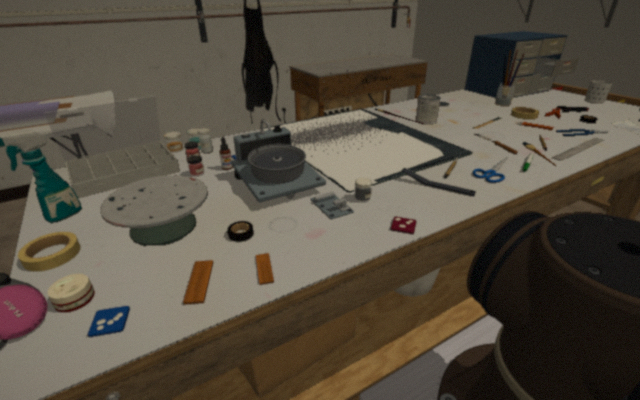

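View pics/side0.png

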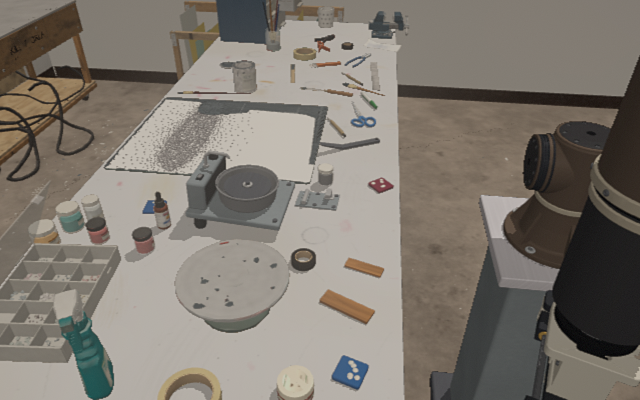

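The scene view shows the lap at (278,170), the stand at (332,205), the jar at (363,188), the bar from (405,174) to (474,190), and the two plates at (199,281) (larger) and (264,268). The side view shows the same: bar at (350,145), stand at (318,200), large plate at (347,306).

```bash
cat > h.py <<'E'
from plant import r
import cv2,numpy as np
from scipy.spatial.transform import Rotation as R
def cam(n,s=None):
    p=r.camera_params(n);K=p["mtx"]
    if n=="wrist":
        s=s or r.get_state()
        T=np.eye(4);T[:3,:3]=R.from_euler("xyz",s["eef_rot"],degrees=True).as_matrix();T[:3,3]=s["tcp_pos"]
        M=T@p["mount"];return K,M[:3,:3],M[:3,3]
    Rm=cv2.Rodrigues(p["rvec"])[0];return K,Rm.T,-Rm.T@p["tvec"]
def ray(c,u,v,z=0.):
    K,Rw,o=c;d=Rw@np.linalg.solve(K,[u,v,1.]);return o+d*(z-o[2])/d[2]
def proj(c,P):
    K,Rw,o=c;q=K@(Rw.T@(np.asarray(P)-o));return q[:2]/q[2]
def tri(c1,p1,c2,p2):
    A=[];b=[]
    for c,(u,v) in((c1,p1),(c2,p2)):
        K,Rw,o=c;d=Rw@np.linalg.solve(K,[u,v,1.]);d/=np.linalg.norm(d);Q=np.eye(3)-np.outer(d,d);A.append(Q);b.append(Q@o)
    return np.linalg.lstsq(np.vstack(A),np.hstack(b),rcond=None)[0]
def snap(n,name):
    s=r.get_state();im=r.capture(n);cv2.imwrite(f"pics/{name}.png",im[:,:,::-1]);return cam(n,s),im
E
python3 - <<'E'
from h import *
import numpy as np
np.set_printoptions(precision=3,suppress=True)
for n,pts in {"side":dict(bar1=(319,146),bend=(345,145),bar2=(379,140),tile=(380,187),jar=(325,184),tape=(303,265),big=(347,306),small=(364,267),stand=(318,202),lapfr=(297,182),lapfl=(284,227),lapbl=(190,216),bluetile=(350,380),sift=(320,178)),
 "scene":dict(bar1=(405,174),bend=(430,183),bar2=(474,191),tile=(403,228),jar=(363,198),tape=(240,237),big=(199,281),small=(264,268),stand=(332,207),lapfr=(326,186),lapfl=(266,200),lapbl=(235,170))}.items():
    c=cam(n);print(n,c[2])
    for k,p in pts.items(): print(k,ray(c,*p))
E
python3 -c "
import cv2;a=cv2.imread('pics/side0.png')[120:260,170:400];cv2.imwrite('pics/c1.png',cv2.resize(a,None,fx=3.4,fy=3.4,interpolation=2))"
```

```text
side [0.457 0.981 0.765]
bar1 [ 0.609 -0.364  0.   ]
bend [ 0.529 -0.381  0.   ]
bar2 [ 0.424 -0.427  0.   ]
tile [ 0.416 -0.16   0.   ]
jar [ 0.567 -0.155  0.   ]
tape [0.581 0.174 0.   ]
big [0.475 0.283 0.   ]
small [0.446 0.163 0.   ]
stand [ 0.577 -0.068  0.   ]
lapfr [ 0.646 -0.155  0.   ]
lapfl [0.647 0.046 0.   ]
lapbl [0.889 0.033 0.   ]
bluetile [0.458 0.453 0.   ]
sift [ 0.585 -0.183  0.   ]
scene [-0.077  0.349  0.474]
bar1 [ 0.617 -0.355  0.   ]
bend [ 0.537 -0.374  0.   ]
bar2 [ 0.442 -0.439  0.   ]
tile [ 0.411 -0.16  -0.   ]
jar [ 0.569 -0.166  0.   ]
tape [0.575 0.17  0.   ]
big [ 0.481  0.285 -0.   ]
small [ 0.451  0.165 -0.   ]
stand [ 0.574 -0.073  0.   ]
lapfr [ 0.677 -0.119  0.   ]
lapfl [0.695 0.054 0.   ]
lapbl [0.913 0.061 0.   ]
```

View pics/c1.png

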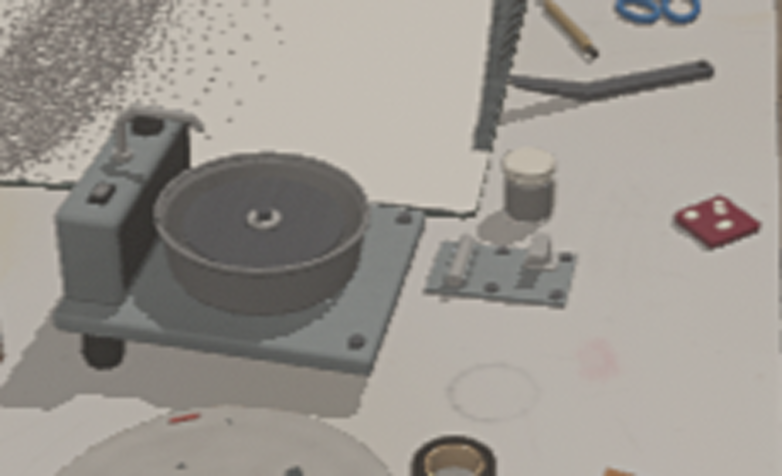

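Close crop: the stand's fulcrum (458,262) is on the machine side and the hook post (540,255) near its robot-side end. The jar is just right of the stand, and the bar is at far right with its blade toward +x. Next I'll fly over and take wrist views.

```bash
cat > to.py <<'E'
import sys
from h import *
# target x y z(mm) rpy deg -> final row
a=[float(v) for v in sys.argv[1:]]
s=r.get_state();R0=R.from_euler("xyz",s["eef_rot"],degrees=True);R1=R.from_euler("xyz",a[3:6],degrees=True)
t=R0.inv().apply(np.array(a[:3])-s["tcp_pos"]*1000);w=(R0.inv()*R1).as_rotvec()
print("row",np.round(t,1),np.round(w,3),"rows>=",np.linalg.norm(t)/62.5,np.degrees(np.linalg.norm(w))/10.7,"t",s["time_s"])
E
python3 to.py 480 150 260 180 0 0
```

```text
row [400.5 370.4 -14.7] [ 0.001  0.    -0.347] rows>= 8.731214480015336 1.8575975932367468 t 0.15
```

```bash
python3 -m pendant '[[40,37,-2,0,0,-0.05],[85,78,-5,0,0,-0.1],[130,120,-7,0,0,-0.15],[175,162,-9,0,0,-0.2],[220,203,-11,0,0,-0.25],[265,245,-13,0,0,-0.3],[310,287,-15,0,0,-0.35],[350,324,-15,0,0,-0.35],[385,356,-15,0,0,-0.35],[400,370,-15,0,0,-0.35],[400,370,-15,0,0,-0.35]]'
python3 - <<'E'
from h import *
c,im=snap("wrist","w1");print(c[2]);np.save("pics/w1.npy",im)
E
python3 to.py 520 -230 260 180 0 0
```

```text
time_s: 1.52
tcp_pos: [0.4801, 0.1495, 0.2603]
eef_rot: [180.0, 0.0, 0.0]
contact_force: [0.3, 0.3, -0.5]
gripper_width: 0.0878
gripper_force: 0.0
[0.54660074 0.14876627 0.39939599]
row [ 39.6 380.4   0.4] [0.    0.    0.001] rows>= 6.118974094378618 0.007813515102283586 t 1.575
```

View pics/w1.png

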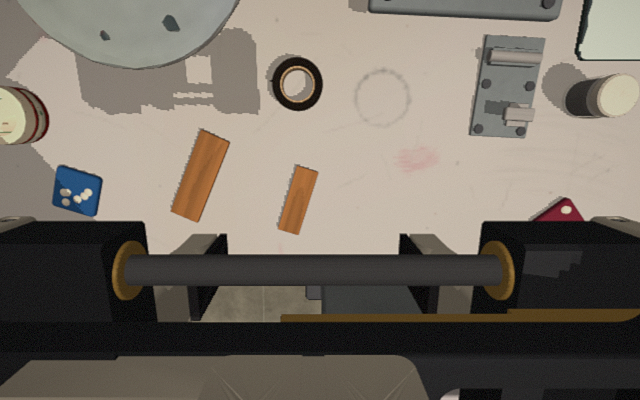

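The wrist view shows the stand (base corners (487,36),(545,38),(526,138),(470,134)), the large plate (200,175), the small plate (298,200), the tape (298,84), the jar (605,97) and the machine front edge at y≈18.

```bash
python3 -m pendant '[[-5,50,0,0,0,0],[-10,105,0,0,0,0],[-15,160,0,0,0,0],[-20,215,0,0,0,0],[-25,270,0,0,0,0],[-30,325,0,0,0,0],[-30,355,0,0,0,0],[-30,370,0,0,0,0],[-30,370,0,0,0,0]]'
python3 - <<'E'
from h import *
c,im=snap("wrist","w2");print(c[2]);np.save("pics/w2.npy",im)
E
```

```text
time_s: 2.7
tcp_pos: [0.4512, -0.2191, 0.2603]
eef_rot: [-180.0, 0.0, 0.2]
contact_force: [-0.0, 0.2, 0.3]
gripper_width: 0.088
gripper_force: 0.0
[ 0.5176803  -0.219736    0.39935184]
```

View pics/w2.png

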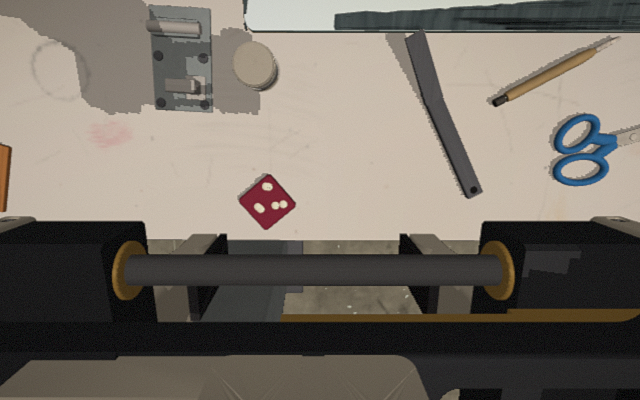

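View w2: bar tip (415,33), bend (433,98), handle end (472,193); stand corners (150,6),(212,10),(211,112),(155,109); jar top (255,62); tile (267,202).

```bash
python3 - <<'E'
from h import *
np.set_printoptions(precision=4,suppress=True)
P=r.camera_params("wrist")
def wc(pos,rpy): return cam("wrist",dict(eef_rot=np.array(rpy),tcp_pos=np.array(pos)))
c2=wc([.4512,-.2191,.2603],[180,0,.2]);c1=wc([.4801,.1495,.2603],[180,0,0])
im2=np.load("pics/w2.npy").astype(int);im1=np.load("pics/w1.npy").astype(int)
m=np.zeros(im2.shape[:2],np.uint8);roi=(slice(100,202),slice(400,500))
m[roi]=(im2[roi].max(2)<95);n,l,st,ce=cv2.connectedComponentsWithStats(m)
k=1+np.argmax(st[1:,4]);ys,xs=np.nonzero(l==k)
W=np.array([ray(c2,x,y,.010)[:2] for x,y in zip(xs,ys)]).astype(np.float32)
print("bar handle rect",cv2.minAreaRect(W*1000),st[k]); 
print("box",cv2.boxPoints(cv2.minAreaRect(W*1000)))
print("bend",ray(c2,433,98,.01),"tip z.035",ray(c2,415,33,.037),"end",ray(c2,472,193,.01))
# plates in w1: orange
hsv=cv2.cvtColor(im1.astype(np.uint8),cv2.COLOR_RGB2HSV)
m=((hsv[...,0]<18)&(hsv[...,1]>130)&(hsv[...,2]>60)).astype(np.uint8);m[:120]=0;m[240:]=0
for ct in cv2.findContours(m,0,1)[0]:
    if cv2.contourArea(ct)>800:
        W=np.array([ray(c1,x,y,.008)[:2]*1000 for x,y in ct[:,0]]).astype(np.float32);print("plate",cv2.minAreaRect(W))
for nm,c,pts in(("w1",c1,[(487,36),(545,38),(526,138),(470,134)]),("w2",c2,[(150,6),(212,10),(211,112),(155,109)])):
    Q=np.array([ray(c,*p,.005)*1000 for p in pts]);print(nm,Q[:,:2].ravel(),np.linalg.norm(np.roll(Q,-1,0)-Q,axis=1))
print("jar",ray(c1,605,97,.03),ray(c2,255,65,.052),"tape",ray(c1,298,84,.01))
E
python3 -c "
import cv2;a=cv2.imread('pics/w2.png')[0:130,120:300];cv2.imwrite('pics/c2.png',cv2.resize(a,None,fx=4.4,fy=4.4,interpolation=2))"
```

```text
bar handle rect ((486.3148193359375, -383.9720764160156), (131.04885864257812, 21.32909393310547), 28.972475051879883) [ 423  100   59   99 1945]
box [[ 423.8248 -406.3815]
 [ 434.1564 -425.0413]
 [ 548.8048 -361.5626]
 [ 538.4733 -342.9028]]
bend [ 0.5413 -0.3552  0.01  ] tip z.035 [ 0.602  -0.3218  0.037 ] end [ 0.4314 -0.4128  0.01  ]
plate ((449.4381103515625, 168.2101593017578), (26.304141998291016, 83.22278594970703), 72.6651382446289)
plate ((478.5943603515625, 286.37701416015625), (35.41089630126953, 109.24600219726562), 65.07099914550781)
w1 [ 634.9782  -42.0382  632.9514 -105.995   524.9864 -102.3904  529.6104
  -35.8094] [ 63.9889 108.0251  66.7414 105.5518]
w2 [ 635.0833  -43.5908  631.4257 -110.0661  525.2771 -101.2358  528.4015
  -36.6979] [ 66.5758 106.5152  64.6135 106.9042]
jar [ 0.5696 -0.1642  0.03  ] [ 0.5692 -0.1621  0.052 ] tape [0.5847 0.1657 0.01  ]
```

View pics/c2.png

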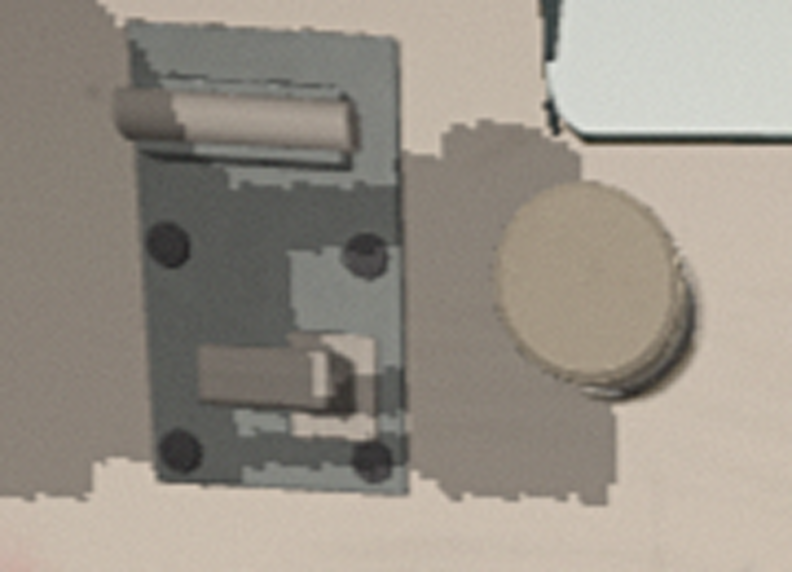

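The crop shows fulcrum ends at (120,112)–(350,130), the arm's left end at (200,372), and the jar clear to the right. The bar, plate and stand sizes all match the given ones (131×21, 109×35, 107×65.5). Next I'll grasp the bar 38 mm behind the handle's centre.

```bash
python3 - <<'E'
from h import *
np.set_printoptions(precision=4,suppress=True)
c2=cam("wrist",dict(eef_rot=np.array([180,0,.2]),tcp_pos=np.array([.4512,-.2191,.2603])))
f=lambda x,y:(120+x/4.4,y/4.4)
for n,p,z in(("ful L",(118,113),.013),("ful R",(355,125),.013),("arm L front",(200,345),.0295),("arm L rear",(200,402),.0295)): print(n,ray(c2,*f(*p),z))
E
python3 to.py 453 -402.4 60 180 0 29;python3 to.py 453 -402.4 22 180 0 29
```

```text
ful L [ 0.6138 -0.0415  0.013 ]
ful R [ 0.6114 -0.0989  0.013 ]
arm L front [ 0.559  -0.0628  0.0295]
arm L rear [ 0.5459 -0.0614  0.0295]
row [  1.2 183.8 200.4] [-0.     0.    -0.503] rows>= 4.350747351500572 2.6929904970111247 t 2.75
row [  1.2 183.8 238.4] [-0.     0.    -0.503] rows>= 4.816397810589376 2.6929904970111247 t 2.75
```

```bash
python3 -m pendant '[[0,50,50,0,0,-0.15],[1,100,100,0,0,-0.3],[1,150,140,0,0,-0.45],[1,180,180,0,0,-0.5],[1,184,215,0,0,-0.503],[1,184,234,0,0,-0.503],[1,184,238,0,0,-0.503],[1,184,238,0,0,-0.503]]' 50
python3 - <<'E'
from h import *
c,im=snap("wrist","w3")
E
python3 -m pendant '[[0,0,0,0,0,0],[0,0,0,0,0,0],[0,0,0,0,0,0],[0,0,0,0,0,0],[0,0,0,0,0,0],[0,0,0,0,0,0]]' 0 60
```

```text
time_s: 3.75
tcp_pos: [0.4536, -0.4026, 0.0232]
eef_rot: [180.0, -0.0, 29.1]
contact_force: [-0.7, 0.1, 0.4]
gripper_width: 0.0499
gripper_force: 0.0
time_s: 4.55
tcp_pos: [0.4528, -0.4034, 0.0228]
eef_rot: [180.0, -0.0, 29.0]
contact_force: [0.4, 0.4, 5.8]
gripper_width: 0.0193
gripper_force: 60.0
```

View pics/w3.png

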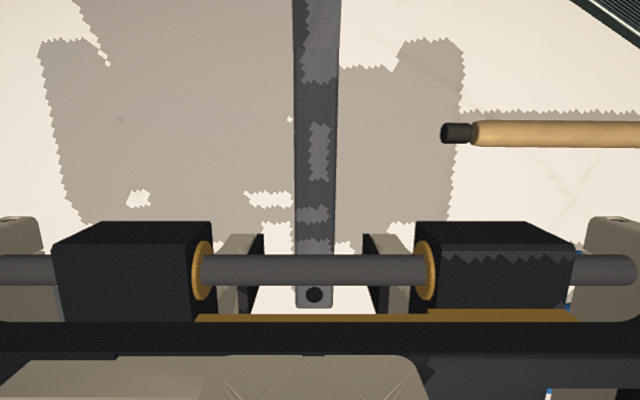

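The bar sits centred between the fingers (314, 295) and is gripped. Next I'll compute the lever poses from a simple rigid model.

```bash
cat > lev.py <<'E'
from h import *
import sys
O=np.array([612.,-71.,0]);YS=-3.5;D=22.8   # stand, handle underside below TCP
G=38.
def pose(th,psi,yf,back=0,up=0,G=G):
    "bar with blade slope th, yaw psi (handle left +), contact y yf on fulcrum; back along blade, up along normal -> TCP mm, rpy deg"
    n=np.array([-np.sin(th),0,np.cos(th)]);d=np.array([np.cos(th),0,np.sin(th)])
    p=-(th-.38);yaw=np.radians(YS)-psi
    Rb=R.from_euler("xyz",[0,p,-psi]);Rw=R.from_euler("z",YS,degrees=True)
    off=np.array([G+64+22*np.cos(.38),0,-D+22*np.sin(.38)])   # contact in bar axes from TCP
    Cn=np.array([0,yf,13.])+R.from_euler("z",-psi).apply(n*(6+up)-d*back)
    T=O+Rw.apply(Cn-Rb.apply(off))
    return np.r_[T,180,np.degrees(p),np.degrees(yaw)]
def row(a,s=None):
    s=s or r.get_state();R0=R.from_euler("xyz",s["eef_rot"],degrees=True);R1=R.from_euler("xyz",a[3:6],degrees=True)
    return np.r_[np.round(R0.inv().apply(a[:3]-s["tcp_pos"]*1000),1),np.round((R0.inv()*R1).as_rotvec(),3)]
np.set_printoptions(precision=3,suppress=True)
E
python3 - <<'E'
from lev import *
c=cam("wrist",dict(eef_rot=np.array([180,0,29.1]),tcp_pos=np.array([.4536,-.4026,.0232])))
e=ray(c,314,307,.010);s=r.get_state();print("end to TCP",np.linalg.norm(e[:2]-s["tcp_pos"][:2]),e,"(expect 26)")
a=pose(-.15,.28,4,50,15);print(a,row(a))
b=a.copy();b[2]=170;b[4]=0;print(b,row(b))
E
```

```text
end to TCP 0.027660585179932917 [ 0.429 -0.418  0.01 ] (expect 26)
[476.037 -18.659 115.76  180.     30.367 -19.543] [ 206.9   -325.1    -93.       0.225   -0.498    0.827]
[476.037 -18.659 170.    180.      0.    -19.543] [ 206.9   -325.1   -147.2      0.      -0.       0.847]
```

```bash
sed -i 's/^G=38./G=37./' lev.py; python3 -m pendant '[[0,0,-30,0,0,0],[0,0,-80,0,0,0],[10,-15,-125,0,0,0.05],[35,-55,-147,0,0,0.15],[65,-100,-147,0,0,0.27],[92,-145,-147,0,0,0.4],[120,-190,-147,0,0,0.52],[148,-232,-147,0,0,0.64],[175,-275,-147,0,0,0.75],[197,-310,-147,0,0,0.82],[207,-325,-147,0,0,0.847],[207,-325,-147,0,0,0.847]]'
python3 - <<'E'
from lev import *
s=r.get_state();print(s["time_s"],s["tcp_pos"],s["eef_rot"])
for a in(pose(-.15,.28,4,50,15),pose(-.15,.28,4,50,2),pose(-.15,.28,4,0,2)):print(a,row(a))
E
```

```text
time_s: 6.05
tcp_pos: [0.4756, -0.0175, 0.169]
eef_rot: [180.0, 0.1, -19.4]
contact_force: [-0.5, 0.2, -3.2]
gripper_width: 0.0188
gripper_force: 60.0
6.05 [ 0.476 -0.018  0.169] [179.976   0.071 -19.413]
[476.85  -18.948 115.255 180.     30.367 -19.543] [ 1.7    0.9   53.7    0.001 -0.529  0.002]
[475.019 -18.298 102.401 180.     30.367 -19.543] [-0.2    0.9   66.6    0.001 -0.529  0.002]
[521.61  -34.836  94.929 180.     30.367 -19.543] [49.3    1.    74.     0.001 -0.529  0.002]
```

```bash
python3 -m pendant '[[1,0,10,0,-0.15,0],[1,0,25,0,-0.3,0],[1,1,40,0,-0.45,0.002],[2,1,54,0,-0.529,0.002],[1,1,62,0,-0.529,0.002],[1,1,62,0,-0.529,0.002]]'
python3 - <<'E'
from lev import *
s=r.get_state()
for n in("wrist","side"): c,im=snap(n,n+"4");a=im if n=="wrist" else cv2.resize(im[150:250,230:400],None,fx=3.76,fy=3.76,interpolation=2)
import cv2
w=cv2.imread("pics/wrist4.png")[:260];sd=cv2.imread("pics/side4.png")[160:240,230:390];sd=cv2.resize(sd,None,fx=4,fy=4,interpolation=2)
cv2.imwrite("pics/m4.png",np.vstack([w,sd]))
a=pose(-.15,.28,4,0,2);print(a,row(a))
E
```

```text
time_s: 6.8
tcp_pos: [0.4761, -0.0204, 0.1069]
eef_rot: [179.9, 30.3, -19.7]
contact_force: [0.4, 0.3, -2.5]
gripper_width: 0.0188
gripper_force: 60.0
[521.61  -34.836  94.929 180.     30.367 -19.543] [ 47.8    -1.1   -12.1    -0.001  -0.003  -0.001]
```

View pics/m4.png

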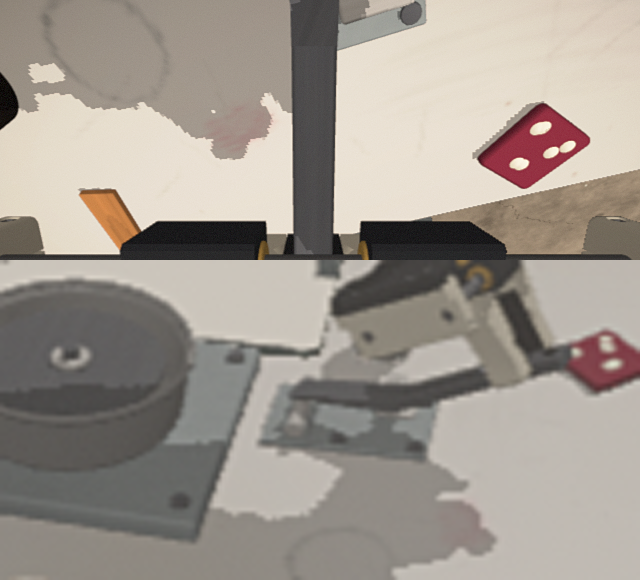

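The bar is lined up: the tip is over the fulcrum with the handle left of the hook arm. Now I'll lower and insert.

```bash
python3 -m pendant '[[1,-1,4,0,0,0],[1,-1,6,0,0,0],[7,-1,4,0,0,0],[14,-1,1.5,0,0,0],[21,-1,-1.3,0,0,0],[28,-1,-4.1,0,0,0],[35,-1,-6.9,0,0,0],[42,-1,-9.7,0,0,0],[48,-1,-12,0,0,0],[48,-1,-12,0,0,0]]'
python3 - <<'E'
from lev import *
for n in("side","scene"): snap(n,n+"5")
a=cv2.resize(cv2.imread("pics/side5.png")[150:230,230:390],None,fx=4,fy=4,interpolation=2)
b=cv2.resize(cv2.imread("pics/scene5.png")[150:220,250:410],None,fx=4,fy=4,interpolation=2)
cv2.imwrite("pics/m5.png",np.vstack([a,b[:270]]))
for t in((-.15,.28,4,0,0),(-.13,.28,4),(0,.28,4),(.15,.28,4),(.3,.28,4),(.40,.28,4)):a=pose(*t);print(t,a,row(a))
E
```

```text
time_s: 8.15
tcp_pos: [0.5223, -0.0351, 0.0934]
eef_rot: [180.0, 30.3, -19.7]
contact_force: [0.2, -1.4, -2.9]
gripper_width: 0.0187
gripper_force: 60.0
(-0.15, 0.28, 4, 0, 0) [521.328 -34.736  92.951 180.     30.367 -19.543] [-0.1   -0.     0.8   -0.    -0.001 -0.002]
(-0.13, 0.28, 4) [519.84  -34.208  91.006 180.     29.221 -19.543] [-0.5   -0.     3.3   -0.     0.019 -0.002]
(0, 0.28, 4) [511.09  -31.102  77.637 180.     21.772 -19.543] [-1.8   -0.    19.5   -0.     0.149 -0.002]
(0.15, 0.28, 4) [503.123 -28.274  60.87  180.     13.178 -19.543] [-0.6   -0.    38.3   -0.     0.299 -0.002]
(0.3, 0.28, 4) [497.607 -26.316  43.029 180.      4.584 -19.543] [ 3.3   -0.    56.6   -0.     0.449 -0.002]
(0.4, 0.28, 4) [495.354 -25.516  30.735 180.     -1.146 -19.543] [ 7.5   -0.    68.5    0.     0.549 -0.002]
```

View pics/m5.png

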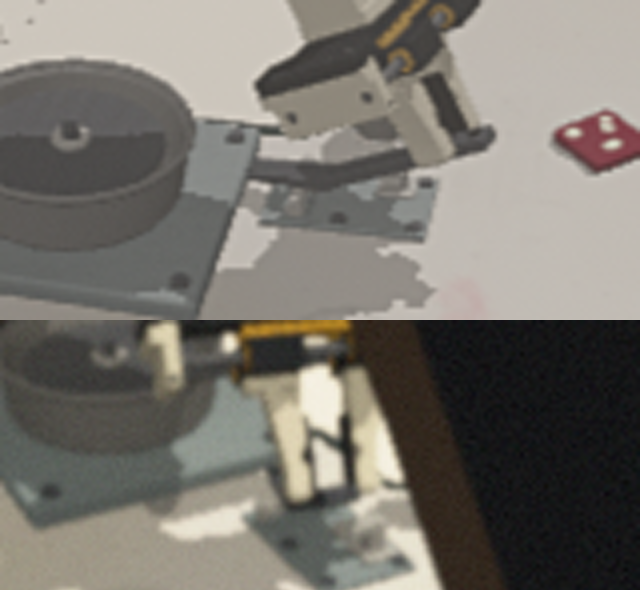

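The blade is under the edge. Now I'll pry down in steps.

```bash
python3 -m pendant '[[-0.5,0,3.3,0,0.02,0],[-1,0,8,0,0.06,0],[-1.5,0,14,0,0.1,0],[-1.8,0,19.5,0,0.15,0],[-1.5,0,26,0,0.2,0],[-1,0,32,0,0.25,0],[-0.6,0,38.3,0,0.3,0],[-0.6,0,38.3,0,0.3,0]]'
python3 - <<'E'
from lev import *
for t in((.15,.28,4),(.3,.28,4),(.40,.28,4)):a=pose(*t);print(t,a,row(a))
E
```

```text
time_s: 9.25
tcp_pos: [0.5032, -0.0282, 0.0625]
eef_rot: [-180.0, 12.9, -19.5]
contact_force: [1.3, -1.8, 5.5]
gripper_width: 0.0189
gripper_force: 60.0
(0.15, 0.28, 4) [503.123 -28.274  60.87  180.     13.178 -19.543] [ 0.3    0.1    1.6   -0.    -0.004  0.   ]
(0.3, 0.28, 4) [497.607 -26.316  43.029 180.      4.584 -19.543] [-1.4    0.1   20.3   -0.     0.146  0.   ]
(0.4, 0.28, 4) [495.354 -25.516  30.735 180.     -1.146 -19.543] [-1.     0.1   32.8   -0.     0.246  0.   ]
```

```bash
python3 -m pendant '[[-0.3,0,6,0,0.04,0],[-0.8,0,13,0,0.09,0],[-1.4,0,20,0,0.146,0],[-1.3,0,26,0,0.195,0],[-1,0,31,0,0.235,0],[-1,0,33,0,0.25,0],[-1,0,33,0,0.25,0]]'
python3 - <<'E'
from lev import *
snap("side","side6")
a=cv2.resize(cv2.imread("pics/side6.png")[150:230,230:390],None,fx=4,fy=4,interpolation=2);cv2.imwrite("pics/m6.png",a)
for t in((.4,.28,4),(.4,-.03,4),(.37,-.03,4)):a=pose(*t);print(t,a,row(a))
E
```

```text
time_s: 10.12
tcp_pos: [0.4957, -0.0253, 0.0301]
eef_rot: [-180.0, -1.3, -19.6]
contact_force: [0.0, -2.7, 7.3]
gripper_width: 0.0186
gripper_force: 60.0
(0.4, 0.28, 4) [495.354 -25.516  30.735 180.     -1.146 -19.543] [-0.2    0.3   -0.7    0.    -0.002 -0.001]
(0.4, -0.03, 4) [488.268 -63.152  30.735 180.     -1.146  -1.781] [ 5.7   38.2   -0.6    0.007 -0.002 -0.311]
(0.37, -0.03, 4) [488.856 -63.171  34.447 180.      0.573  -1.781] [ 6.3   38.    -4.3    0.002 -0.032 -0.311]
```

View pics/m6.png

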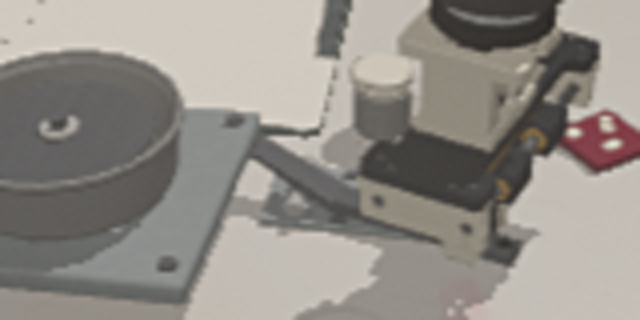

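The machine is raised and the handle sits low, left of the arm. Next I'll swing it right under the hook.

```bash
python3 -m pendant '[[0.2,6.1,0,0,0,-0.05],[0.6,12.3,0,0,0,-0.1],[1.4,18.4,0,0,0,-0.15],[2.5,24.4,0,0,0,-0.2],[3.8,30.4,0,0,0,-0.25],[5.8,38,0,0,0,-0.311],[5.8,38,0,0,0,-0.311]]'
python3 - <<'E'
from lev import *
for t in((.4,-.03,4),(.36,-.03,4)):a=pose(*t);print(t,a,row(a))
E
```

```text
time_s: 11.05
tcp_pos: [0.4861, -0.064, 0.0291]
eef_rot: [179.6, -1.0, -1.9]
contact_force: [-5.0, -1.9, 4.7]
gripper_width: 0.0191
gripper_force: 60.3
(0.4, -0.03, 4) [488.268 -63.152  30.735 180.     -1.146  -1.781] [ 2.2   -0.9   -1.7    0.008  0.003 -0.003]
(0.36, -0.03, 4) [489.077 -63.177  35.681 180.      1.146  -1.781] [ 3.1   -0.9   -6.6    0.007 -0.037 -0.003]
```

```bash
python3 -m pendant '[[0.5,0,-2,0,-0.01,0],[1,0,-4,0,-0.025,0],[1,0,-5,0,-0.03,0],[1,0,-5,0,-0.03,0]]'
python3 -m pendant '[[0,0,0,0,0,0],[0,0,0,0,0,0],[0,0,0,0,0,0],[0,0,0,0,0,0]]' 40
python3 -m pendant '[[0,0,-10,0,0,0],[0,0,-40,0,0,0],[0,0,-90,0,0,0],[0,0,-150,0,0,0],[-30,0,-180,0,0,0],[-60,0,-200,0,0,0],[-60,0,-200,0,0,0]]' 60
python3 - <<'E'
from lev import *
snap("side","side7");snap("wrist","wrist7")
a=cv2.resize(cv2.imread("pics/side7.png")[150:230,230:390],None,fx=4,fy=4,interpolation=2)
cv2.imwrite("pics/m7.png",np.vstack([a,cv2.imread("pics/wrist7.png")[:240]]));s=r.get_state();print(s["tcp_pos"],s["eef_rot"])
E
```

```text
time_s: 11.55
tcp_pos: [0.4863, -0.0635, 0.0336]
eef_rot: [179.6, 0.9, -2.0]
contact_force: [-5.6, -2.2, 3.2]
gripper_width: 0.0182
gripper_force: 60.4
time_s: 12.05
tcp_pos: [0.489, -0.063, 0.0343]
eef_rot: [179.6, 0.6, -1.8]
contact_force: [0.3, 0.4, 0.4]
gripper_width: 0.04
gripper_force: 0.0
time_s: 12.92
tcp_pos: [0.4301, -0.0599, 0.2375]
eef_rot: [179.7, 0.3, -1.8]
contact_force: [0.8, -0.4, -0.0]
gripper_width: 0.0601
gripper_force: 0.0
[ 0.431 -0.06   0.236] [179.647   0.471  -1.807]
```

View pics/m7.png

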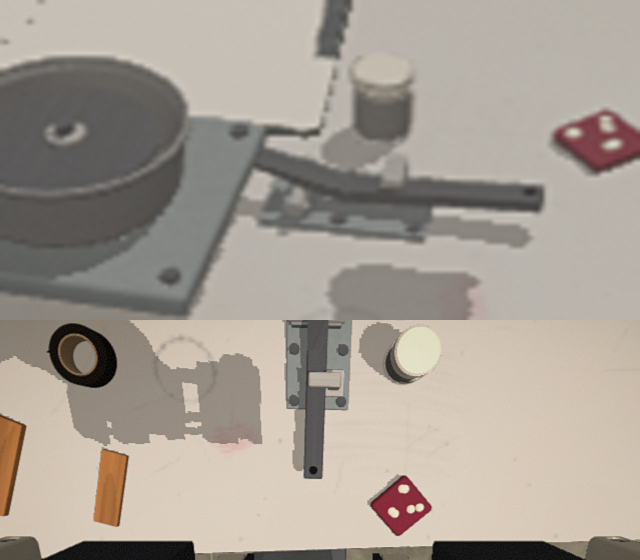

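The handle is caught under the arm and the machine stays up. On the way to the plate I'll look at the machine's front edge.

```bash
python3 -m pendant '[[50,-30,-10,0,0,0],[105,-55,-25,0,0,0],[120,-75,-30,0,0,0],[120,-75,-30,0,0,0],[120,-75,-30,0,0,0]]' 60
python3 - <<'E'
from lev import *
s=r.get_state();print(s["tcp_pos"],s["eef_rot"])
snap("wrist","wrist8")
E
```

```text
time_s: 13.65
tcp_pos: [0.553, 0.0111, 0.2618]
eef_rot: [179.6, 0.7, -1.8]
contact_force: [-0.9, -0.0, 0.6]
gripper_width: 0.06
gripper_force: 0.0
[0.553 0.011 0.262] [179.557   0.711  -1.826]
```

View pics/wrist8.png

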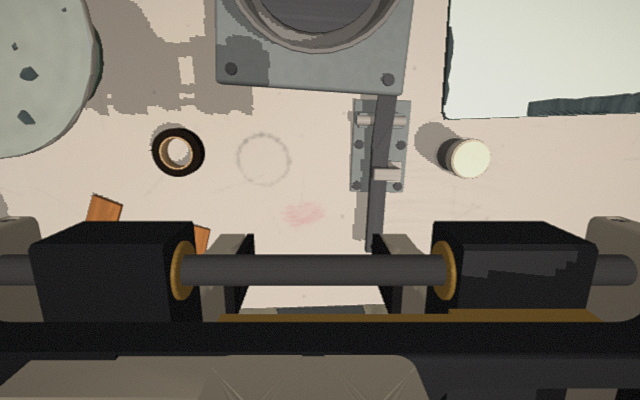

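Front edge of the machine: left corner (216,80), right corner (404,94).

```bash
python3 - <<'E'
from lev import *
s=r.get_state();s=dict(eef_rot=np.array([179.6,.7,-1.8]),tcp_pos=np.array([.553,.011,.262]));c=cam("wrist",s)
im=cv2.imread("pics/wrist8.png").astype(int)
L=ray(c,216,79,.054);Rr=ray(c,404.5,92,.054);print(L,Rr,np.linalg.norm(L-Rr))
m=(L+Rr)/2;d=(L-Rr)[:2];d/=np.linalg.norm(d);back=np.array([d[1],-d[0]]);yaw=np.degrees(np.arctan2(back[1],back[0]))
print("yaw",yaw,"mid",m,"stud",m[:2]+.025*back,"edge pt",m[:2]-.068*d)
print("fulcrum L/R",ray(c,357,120,.013),ray(c,406,121,.013))
# plate target: stud 32 mm inside far end, plate yaw = -22 deg
st=(m[:2]+.025*back)*1000
py=np.radians(-24);ax=np.array([np.cos(py),np.sin(py)])
for ins in(-45,32):
    cen=st+ax*(ins-55);print(ins,"centre",cen,"grip(40 behind)",cen-40*ax)
E
python3 to.py 478.6 286.4 60 180 0 -25
```

```text
[0.658 0.102 0.054] [ 0.64  -0.086  0.054] 0.18827069842971497
yaw -5.499687963443572 mid [0.649 0.008 0.054] stud [0.674 0.006] edge pt [ 0.643 -0.06 ]
fulcrum L/R [ 0.614 -0.044  0.013] [ 0.611 -0.1    0.013]
-45 centre [582.884  46.341] grip(40 behind) [546.342  62.611]
32 centre [653.227  15.023] grip(40 behind) [616.685  31.292]
row [ -80.7 -274.5  201.1] [0.01  0.01  0.404] rows>= 5.595456360141386 2.166179106250469 t 13.7
```

```bash
python3 to.py 440.5 304.2 60 180 0 -25; python3 to.py 440.5 304.2 20.5 180 0 -25
```

```text
row [-119.3 -291.   201.5] [0.01  0.01  0.404] rows>= 5.976681338987968 2.166179106250469 t 13.7
row [-118.8 -291.3  241. ] [0.01  0.01  0.404] rows>= 6.341144421959738 2.166179106250469 t 13.7
```

```bash
python3 -m pendant '[[-20,-48,20,0,0,0.07],[-42,-100,45,0.003,0.003,0.14],[-63,-152,75,0.005,0.005,0.21],[-84,-204,115,0.008,0.008,0.28],[-105,-255,155,0.01,0.01,0.35],[-118,-288,195,0.01,0.01,0.404],[-119,-291,228,0.01,0.01,0.404],[-119,-291,239,0.01,0.01,0.404],[-119,-291,241,0.01,0.01,0.404],[-119,-291,241,0.01,0.01,0.404]]' 60
python3 - <<'E'
from lev import *
c,im=snap("wrist","wrist9")
hsv=cv2.cvtColor(im,cv2.COLOR_RGB2HSV);m=((hsv[...,0]<18)&(hsv[...,1]>120)&(hsv[...,2]>50)).astype(np.uint8);m[225:]=0
n,l,st,ce=cv2.connectedComponentsWithStats(m)
for k in range(1,n):
    if st[k,4]>500:
        ys,xs=np.nonzero(l==k);W=np.array([ray(c,x,y,.008)[:2]*1000 for x,y in zip(xs,ys)]).astype(np.float32);print(st[k],cv2.minAreaRect(W),cv2.boxPoints(cv2.minAreaRect(W)))
E
```

```text
time_s: 14.95
tcp_pos: [0.4421, 0.3044, 0.0226]
eef_rot: [-179.8, -0.1, -25.0]
contact_force: [-0.1, -0.0, 0.8]
gripper_width: 0.0601
gripper_force: 0.0
[  535    24    77   193 12273] ((449.76739501953125, 171.13133239746094), (29.696226119995117, 82.74494171142578), 72.61604309082031) [[405.848 169.322]
 [484.814 144.6  ]
 [493.686 172.94 ]
 [414.721 197.662]]
[  273    53    81   172 13134] ((492.27691650390625, 280.3337707519531), (35.19218444824219, 77.73503112792969), 65.02427673339844) [[449.614 280.794]
 [520.08  247.972]
 [534.939 279.873]
 [464.474 312.696]]
```

```bash
python3 -m pendant '[[0,0,1,0,0,0],[0,0,1,0,0,0],[0,0,1,0,0,0],[0,0,1,0,0,0],[0,0,1,0,0,0],[0,0,1,0,0,0]]' 0 40
python3 to.py 545 66 70 180 0 -25; python3 to.py 545 66 23 180 0 -25
```

```text
time_s: 15.75
tcp_pos: [0.4414, 0.3045, 0.0205]
eef_rot: [-179.9, -0.1, -25.0]
contact_force: [-1.3, -2.3, 5.2]
gripper_width: 0.0352
gripper_force: 40.0
row [194.7 172.4 -49.5] [-0.002 -0.001  0.001] rows>= 4.235425748496869 0.011452264387163326 t 15.75
row [194.6 172.5  -2.5] [-0.002 -0.001  0.001] rows>= 4.1609619171403 0.011452264387163326 t 15.75
```

```bash
python3 -m pendant '[[0,0,-25,0,0,0],[15,13,-50,0,0,0],[50,45,-55,0,0,0],[90,80,-55,0,0,0],[130,115,-55,0,0,0],[165,147,-55,0,0,0],[187,167,-45,0,0,0],[194,172,-20,0,0,0],[194,172,-4,0,0,0],[194,172,-3,0,0,0],[194,172,-3,0,0,0]]'
python3 - <<'E'
from lev import *
c,im=snap("wrist","wrist10");snap("side","side10")
s=r.get_state();print(s["tcp_pos"])
a=np.array([615,33.5,22,180,0,-25.]);print(row(a))
im=cv2.imread("pics/side10.png");a=cv2.resize(im[160:240,210:370],None,fx=4,fy=4,interpolation=2)
cv2.imwrite("pics/m10.png",np.vstack([cv2.imread("pics/wrist10.png")[:260],a]))
E
```

```text
time_s: 17.12
tcp_pos: [0.5446, 0.0674, 0.0236]
eef_rot: [-179.9, -0.1, -24.9]
contact_force: [0.6, 0.9, 0.1]
gripper_width: 0.0354
gripper_force: 40.0
[0.545 0.067 0.024]
[77.9    1.3    2.2   -0.002 -0.002  0.002]
```

View pics/m10.png

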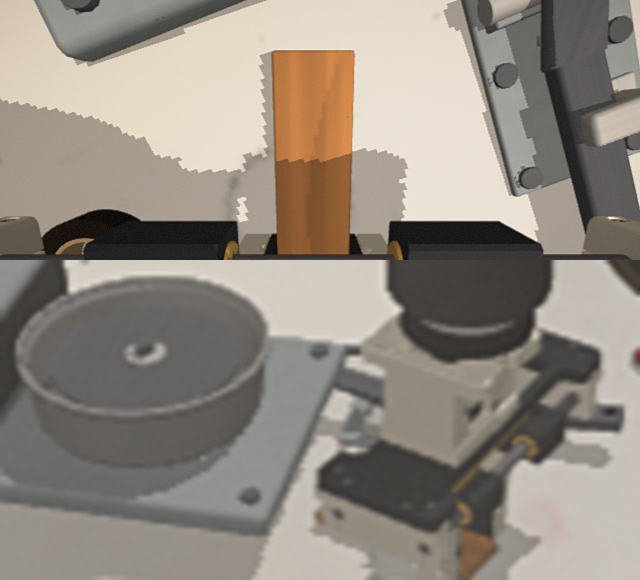

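The plate is held straight, pointing between the machine's left corner and the stand. I'll slide it in.

```bash
python3 -m pendant '[[8,1,1.5,0,0,0],[18,1,1.5,0,0,0],[28,1,1.5,0,0,0],[38,1,1.5,0,0,0],[48,1,1.5,0,0,0],[56,1,1.5,0,0,0],[64,1,1.5,0,0,0],[71,1,1.5,0,0,0],[78,1,1.5,0,0,0],[78,1,1.5,0,0,0]]'
```

```text
time_s: 18.48
tcp_pos: [0.6152, 0.0326, 0.0218]
eef_rot: [-179.9, -0.1, -25.0]
contact_force: [-0.0, -0.6, -0.8]
gripper_width: 0.0356
gripper_force: 40.0
```

```bash
python3 -m pendant '[[0,0,1,0,0,0],[0,0,1,0,0,0],[0,0,1,0,0,0],[0,0,1,0,0,0]]' 46
python3 -m pendant '[[0,0,-15,0,0,0],[-30,0,-40,0,0,0],[-75,-10,-80,0,0,0],[-125,-15,-130,0,0,0],[-145,-15,-180,0,0,0],[-145,-15,-200,0,0,0],[-145,-15,-200,0,0,0]]' 46
python3 - <<'E'
from lev import *
c,im=snap("wrist","wrist11");s=r.get_state();print(s["tcp_pos"],s["eef_rot"])
hsv=cv2.cvtColor(im,cv2.COLOR_RGB2HSV);m=((hsv[...,0]<18)&(hsv[...,1]>120)&(hsv[...,2]>50)).astype(np.uint8);m[222:]=0
n,l,st,ce=cv2.connectedComponentsWithStats(m)
for k in range(1,n):
    if st[k,4]>200:
        ys,xs=np.nonzero(l==k);W=np.array([ray(c,x,y,.008)[:2]*1000 for x,y in zip(xs,ys)]).astype(np.float32);print(st[k],cv2.minAreaRect(W),cv2.boxPoints(cv2.minAreaRect(W)).ravel())
a=pose(.36,-.03,4);a[2]=70;print(a,row(a))
E
```

```text
time_s: 18.98
tcp_pos: [0.6147, 0.0328, 0.0209]
eef_rot: [-179.9, -0.1, -25.0]
contact_force: [0.5, 0.6, -0.7]
gripper_width: 0.046
gripper_force: 0.0
time_s: 19.85
tcp_pos: [0.4901, 0.1082, 0.224]
eef_rot: [-179.6, -0.3, -24.9]
contact_force: [0.4, -0.1, -0.8]
gripper_width: 0.0461
gripper_force: 0.0
[0.489 0.108 0.222] [-179.77    -0.144  -24.95 ]
[ 313    0   36   55 1962] ((623.7721557617188, 28.11071014404297), (34.63634490966797, 48.38874053955078), 65.09384155273438) [594.535  22.592 638.423   2.214 653.01   33.629 609.121  54.007]
[265 200  27  22 505] ((476.9206237792969, 158.6038818359375), (26.822551727294922, 25.652122497558594), 72.58395385742188) [460.668 149.646 485.145 141.968 493.173 167.561 468.697 175.239]
[489.077 -63.177  70.    180.      1.146  -1.781] [ 71.4   155.7   151.7    -0.007  -0.023  -0.404]
```

The plate lies right: the stud is 31 mm inside its far end and about 1 mm off its centre line. Now I'll re-grip the bar.

```bash
python3 -m pendant '[[10,25,0,0,0,-0.06],[25,60,20,0,0,-0.15],[42,95,45,0,0,-0.24],[58,130,80,-0.003,-0.01,-0.33],[71,155,115,-0.007,-0.02,-0.404],[71,155,152,-0.007,-0.02,-0.404],[71,155,175,-0.007,-0.02,-0.404],[71,155,187,-0.007,-0.02,-0.404],[71,155,187,-0.007,-0.02,-0.404]]' 46
python3 to.py 489 -63 34 179.6 0.6 -1.8
```

```text
time_s: 21.02
tcp_pos: [0.4879, -0.0632, 0.0327]
eef_rot: [179.8, 1.2, -1.8]
contact_force: [-0.2, 0.5, 1.1]
gripper_width: 0.046
gripper_force: 0.0
row [ 1.1 -0.2 -1.4] [-0.004  0.011 -0.   ] rows>= 0.028246066467654946 0.06438375871956553 t 21.025
```

```bash
python3 -m pendant '[[1,0,-1,0,0.01,0],[1,0,-1,0,0.01,0],[1,0,-1,0,0.01,0],[1,0,-1,0,0.01,0],[1,0,-1,0,0.01,0]]' 0 60
python3 -m pendant '[[-0.5,0,2,0,0.015,0],[-0.8,0,4,0,0.03,0],[-0.8,0,5.5,0,0.038,0],[-0.8,0,5.5,0,0.038,0]]'
python3 - <<'E'
from lev import *
for t in((.4,-.03,4),(.4,.28,4)):a=pose(*t);print(a,row(a))
E
```

```text
time_s: 21.65
tcp_pos: [0.4899, -0.0631, 0.035]
eef_rot: [179.9, 0.5, -1.8]
contact_force: [0.1, -3.5, 5.9]
gripper_width: 0.0193
gripper_force: 59.9
time_s: 22.15
tcp_pos: [0.4893, -0.0632, 0.0297]
eef_rot: [179.9, -1.7, -1.8]
contact_force: [-0.5, -4.6, 7.7]
gripper_width: 0.019
gripper_force: 59.8
[488.268 -63.152  30.735 180.     -1.146  -1.781] [-1.    -0.    -1.     0.002 -0.01  -0.001]
[495.354 -25.516  30.735 180.     -1.146 -19.543] [  4.9   -37.9    -1.     -0.006  -0.01    0.309]
```

Now swing left, then let the machine down.

```bash
python3 -m pendant '[[0.2,-6.1,0,0,0,0.05],[0.6,-12.3,0,0,0,0.1],[1.4,-18.4,0,0,0,0.15],[2.5,-24.4,0,0,0,0.2],[3.8,-30.4,0,0,0,0.25],[5.5,-38,0,0,0,0.31],[5.5,-38,0,0,0,0.31]]'
python3 - <<'E'
from lev import *
for t in((.4,.28,4),(.3,.28,4),(.15,.28,4),(0,.28,4),(-.1,.28,4),(-.14,.28,4)):a=pose(*t);print(t,a,row(a))
E
```

```text
time_s: 23.02
tcp_pos: [0.4955, -0.0246, 0.0294]
eef_rot: [-179.6, -1.6, -19.6]
contact_force: [-2.0, 0.8, 5.7]
gripper_width: 0.0194
gripper_force: 59.7
(0.4, 0.28, 4) [495.354 -25.516  30.735 180.     -1.146 -19.543] [ 0.2    0.9   -1.3   -0.007 -0.008 -0.001]
(0.3, 0.28, 4) [497.607 -26.316  43.029 180.      4.584 -19.543] [  2.9     0.8   -13.5    -0.007  -0.108  -0.   ]
(0.15, 0.28, 4) [503.123 -28.274  60.87  180.     13.178 -19.543] [  9.3     0.7   -31.2    -0.007  -0.258   0.   ]
(0, 0.28, 4) [511.09  -31.102  77.637 180.     21.772 -19.543] [ 18.2     0.5   -47.7    -0.007  -0.408   0.001]
(-0.1, 0.28, 4) [517.676 -33.44   88.03  180.     27.502 -19.543] [ 25.5     0.5   -57.9    -0.007  -0.508   0.001]
(-0.14, 0.28, 4) [520.579 -34.47   91.982 180.     29.794 -19.543] [ 28.7     0.4   -61.8    -0.007  -0.548   0.001]
```

```bash
python3 -m pendant '[[1.3,0,-6,0,-0.05,0],[2.9,0,-13.5,0,-0.1,0],[4.8,0,-19.5,0,-0.16,0],[7,0,-25.5,0,-0.21,0],[9.3,0,-31.2,-0.003,-0.258,0],[12.2,0,-37,-0.005,-0.31,0],[16.3,0,-44.5,-0.007,-0.378,0],[16.3,0,-44.5,-0.007,-0.378,0]]'
python3 - <<'E'
from lev import *
for t in((.03,.28,4,0,0),(.03,.28,4,0,2),(.03,.28,4,60,2)):a=pose(*t);print(t,a,row(a))
E
```

```text
time_s: 24.02
tcp_pos: [0.5102, -0.0305, 0.0734]
eef_rot: [-180.0, 20.1, -19.6]
contact_force: [0.4, -0.2, -0.2]
gripper_width: 0.0195
gripper_force: 59.7
(0.03, 0.28, 4, 0, 0) [509.308 -30.469  74.388 180.     20.054 -19.543] [-1.2  0.3 -0.6 -0.   0.  -0. ]
(0.03, 0.28, 4, 0, 2) [509.251 -30.449  76.387 180.     20.054 -19.543] [-1.9  0.3 -2.5 -0.   0.  -0. ]
(0.03, 0.28, 4, 60, 2) [452.733 -10.388  74.587 180.     20.054 -19.543] [-57.6   0.3  19.8  -0.    0.   -0. ]
```

```bash
python3 -m pendant '[[-1,0,-1.5,0,0,0],[-9,0,0.5,0,0,0],[-20,0,5,0,0,0],[-32,0,10,0,0,0],[-45,0,15,0,0,0],[-58,0,20,0,0,0],[-75,0,20,0,0,0],[-75,0,20,0,0,0]]'
python3 to.py 450 -20 180 180 0 -19.5;python3 to.py 453 -402.5 180 180 0 29;python3 to.py 453 -402.5 24 180 0 29
```

```text
time_s: 25.02
tcp_pos: [0.435, -0.004, 0.0816]
eef_rot: [-180.0, 20.1, -19.5]
contact_force: [0.8, 1.8, -2.5]
gripper_width: 0.019
gripper_force: 59.7
row [-15.6  10.  -99.1] [-0.     0.351  0.001] rows>= 1.6122872872431124 1.87942304076237 t 25.025
row [ 106.8  369.6 -144. ] [-0.149  0.33  -0.837] rows>= 6.5729284235911525 4.8825694400475586 t 25.025
row [160.4 369.7   2.5] [-0.149  0.33  -0.837] rows>= 6.448028055006693 4.8825694400475586 t 25.025
```

```bash
python3 -m pendant '[[-5,3,-30,0,0.08,0],[-10,7,-65,0,0.22,0],[-16,10,-99,0,0.351,0],[-16,10,-99,0,0.351,0]]'
python3 to.py 453 -402.5 180 180 0 29;python3 to.py 453 -402.5 24 180 0 29
```

```text
time_s: 25.52
tcp_pos: [0.4507, -0.0203, 0.1824]
eef_rot: [-179.8, -0.4, -19.4]
contact_force: [0.4, 0.6, -2.6]
gripper_width: 0.0197
gripper_force: 60.0
row [129.3 359.6   2.1] [-0.    -0.007 -0.845] rows>= 6.114746978848225 4.525750823522714 t 25.525
row [128.3 360.1 158.1] [-0.    -0.007 -0.845] rows>= 6.618775801226375 4.525750823522714 t 25.525
```

```bash
python3 -m pendant '[[15,42,0,0,0,-0.1],[32,90,0,0,0,-0.21],[50,138,0,0,-0.002,-0.32],[67,187,0,0,-0.003,-0.43],[85,235,0,0,-0.004,-0.55],[102,285,0,0,-0.005,-0.67],[119,332,10,0,-0.007,-0.79],[128,356,45,0,-0.007,-0.845],[129,360,95,0,-0.007,-0.845],[129,360,135,0,-0.007,-0.845],[129,360,152,0,-0.007,-0.845],[129,360,156,0,-0.007,-0.845],[129,360,156,0,-0.007,-0.845]]'
```

```text
time_s: 27.15
tcp_pos: [0.4526, -0.403, 0.0243]
eef_rot: [-179.9, 0.3, 28.9]
contact_force: [-3.3, 0.6, 1.9]
gripper_width: 0.019
gripper_force: 60.0
```

```bash
python3 -m pendant '[[0,0,1,0,0,0],[0,0,1,0,0,0],[0,0,1,0,0,0]]' 
python3 -m pendant '[[0,0,0,0,0,0],[0,0,0,0,0,0],[0,0,0,0,0,0],[0,0,0,0,0,0]]' 50
python3 -m pendant '[[0,0,-20,0,0,0],[0,0,-60,0,0,0],[0,-10,-120,0,0,0],[-10,-40,-180,0,0,0],[-10,-60,-210,0,0,0],[-10,-60,-210,0,0,0]]'
python3 - <<'E'
from lev import *
snap("side","side12");c,im=snap("wrist","wrist12")
a=cv2.resize(cv2.imread("pics/side12.png")[130:240,180:400],None,fx=2.9,fy=2.9,interpolation=2)
b=cv2.imread("pics/wrist12.png")[:240];cv2.imwrite("pics/m12.png",np.vstack([a,cv2.copyMakeBorder(b,0,0,0,max(0,a.shape[1]-640),0)[:,:a.shape[1]]]))
E
```

```text
time_s: 27.52
tcp_pos: [0.4532, -0.403, 0.0234]
eef_rot: [-180.0, 0.3, 28.9]
contact_force: [-2.3, -0.0, 3.0]
gripper_width: 0.019
gripper_force: 60.0
time_s: 28.02
tcp_pos: [0.4528, -0.4028, 0.0225]
eef_rot: [-179.9, 0.3, 28.9]
contact_force: [-0.2, -0.1, -0.0]
gripper_width: 0.0484
gripper_force: 0.0
time_s: 28.78
tcp_pos: [0.4169, -0.3548, 0.2367]
eef_rot: [179.8, 0.1, 29.0]
contact_force: [0.8, 0.6, -1.4]
gripper_width: 0.0501
gripper_force: 0.0
```

View pics/m12.png

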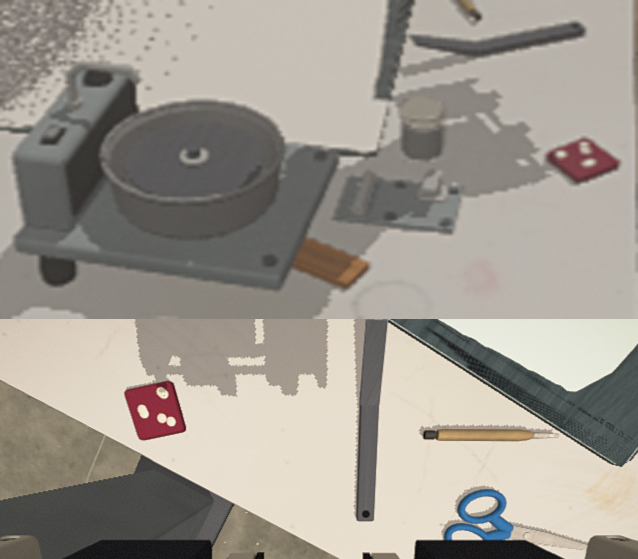

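The bar lies flat at the far right, the packing plate shows under the machine's front, and nothing else has moved. Handing in.

```bash
python3 -c "
from plant import r
print(r.close_job())"
```

```text
the job is handed in; nothing more can be done
None
```

I handed the job in at about 29 s: the last pictures show the machine down on the packing plate and the bar lying flat on the bench clear of machine and stand, with tile, tape and jar untouched; the judge gave no verdict.

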